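Seat a lens barrel in the vee gauge and hold it down for the reading

TASK

Swing the vee gauge's clear dust hood fully open by its bar handle, take the long lens barrel out of the wooden cradle and lay it in the gauge's vee block, centred so that its plain tube sticks out at both ends of the block with the wider mount ring clear outside. Push it down against the spring plunger until the tube lies firmly home on both faces of the vee at both ends, with a push of 10 to 20 N and without ramming it, and finish while still holding it pressed there with the gripper so that the dial can be read. Leave the short barrel, the loupe and the gauge block where they are.

Things in the scene. Friction and masses are not known exactly. Their poses are not given: they have to be found in the camera images.
- gauge: Vee gauge, fixed: grey base 168 mm deep (x), 196 mm wide (y), 18 mm high, and on a wing at its -y end a round white dial up to 85 mm high. On it a steel 90 degree vee block, groove along own y, in two parts 20 to 48 mm either side of the middle (free gap of 40 mm between for fingers). Origin: on the bench under the groove's middle; x away from the robot, y left along the groove, z up.
- vee_seat (a point): Where the middle of the long barrel's tube axis is when fully seated and centred: 68 mm above the bench over the groove's middle. Axes as the gauge's. The plunger (8 mm thick, in a 15 mm bush) stands under it in the gap; beside the bush fingers may reach down to 30 mm above the bench.
- vee_front: The vee's front flank (nearer the robot) of both parts of the block, 45 degrees, ground and oiled (slippery, friction about 0.15); the block is 70 mm deep in x, groove apex 45 mm and block tops 66 mm above the bench. Origin and axes are the gauge's.
- vee_rear: The vee's rear flank of both parts of the block, rising away from the robot at 45 degrees. Origin and axes are the gauge's.
- plunger (a joint): Travel of the spring plunger in m: 0 up, grows as it is pressed down, 0.003 when a barrel rests on both flanks, stop at 0.006. It pushes up with 3 N at 0 and 3.9 N at 0.003, so the barrel's own weight (about 1.5 N) does not seat it: laid in loosely it stays up to 3 mm too high.
- hood (a joint): Angle of the clear dust hood in rad: 0 closed over the vee block, 1.62 fully open on its stop. Clear panes with aluminium edging, open below and behind; 150 mm from hinge to front pane, 172 mm wide, top 84 mm above the bench, 0.35 kg, easy hinge: let go below about 0.9 rad it falls shut, beyond 1.35 rad it falls open and stays.
- hood_handle (a point): Middle of the hood's bar handle: round steel bar 10 mm thick, 100 mm long, parallel to the gauge's y, 42 mm in front of the front pane (37 mm clear behind the bar; its posts 44 mm either side of the middle). Closed: 72 mm above the bench, 12 mm below the hood's top. Moves with the hood.
- hood_hinge (a point): Middle of the hood's hinge line, along the gauge's y, 20 mm above the bench, 88 mm behind the groove; axes as the gauge's. From it the handle lies 192 mm to the front and 52 mm up when closed; opening lifts the handle over to the rear (positive turn about y).
- cradle: Wooden cradle, fixed: 150 mm (own x) by 68 mm (own y), 48 mm high, with two parallel vee notches along own y, 42 mm either side of its middle in x. The barrels lie on two end boards 14 mm thick with a free gap of 38 mm between, its floor 10 mm above the bench. Origin: centre of the underside.
- long_barrel: Long lens barrel: plain aluminium tube 32 mm in diameter, 116 mm long, with a black mount ring 40 mm in diameter and 7 mm thick on its +y end, glass in both ends; about 0.15 kg. Lies level in either notch of the cradle, axis 50 mm above the bench. Origin: on the axis midway along the plain tube; own y is the axis.
- short_barrel: The short lens barrel, to be left in the cradle: the same tube diameter (32 mm) and ring, tube 78 mm long; lies in the other notch. Origin: on the axis, midway along the plain tube; own y is the axis.
- loupe: Bystander: small black eye loupe, 35 mm in diameter, 30 mm high, standing behind the work. Origin: centre of its underside.
- gauge_block_3: Bystander: steel gauge block 35x40x10 mm lying behind the work. Origin: centre of its underside.

How it is judged:
By the outcome, as a careful person would: the job done as asked, in the order asked, and still so for the second after the job is handed in, while the arm keeps its last pose, push and grip.
It also fails if it takes over 58 s, if anything falls off the work surface, if the arm or the gripper's body presses on something with over 40 N, if the wrist force passes 120 N, or if a joint passes its speed limit or range.

ROBOT

A 6-joint arm with a two-finger parallel gripper is mounted at the origin on a cart in front of the work surface, level with it; the furniture and walls round the work are solid. World frame = base frame: x ahead of the robot, y to its left, z up, the work surface at z = 0. Lengths are in m, angles in rad, forces in N, time in s.
With the tool pointing down it reaches from about 0.25 to 0.775 m from the base axis. Payload 4 kg.
Tool frame: the origin (TCP) lies at the very end of the fingers, on their centre line; the grasp point (between the pads) lies 19 mm behind it (robot.hold_point_z is the distance from the TCP to the grasp point, in m); z points along the fingers, y is the line along which they close (so a half turn about z gives the same grasp; the last joint's range is limited). The gripper opens to 94 mm and grips with 3 to 60 N. Pads are 16 mm wide; open, the fingers measure 119 mm over their backs; the gripper's body (75 mm by 177 mm) begins 78 mm behind the grasp point.
Start: joints at [1.189, 0.087, 1.371, -0, 1.684, -0.103], TCP at [0.151, 0.529, 0.206] pointing down, gripper open.
Joint ranges: [-3.1, 3.1], [-0.76, 2.03], [0.27, 2.55], [-1.08, 4.22], [0.17, 2.65], [-2.57, 2.57]. Speed limits (rad/s): [2.79, 2.79, 3.14, 3.14, 3.14, 3.14].

INTERFACE

Orientations are given as [roll, pitch, yaw] about the fixed x, y, z axes, in that order (R = Rz(yaw) Ry(pitch) Rx(roll)).
In Python, from bench import robot gives the robot as it stands.
- The arm moves only by the tool carry_out, never from a script. Its argument "steps" is a list of rows, each a list of 3 entries, a list of its own where there are three numbers: the shift along the tool's x, y, z in m, then the turn about the tool's z in units of 10 degrees (1.0 is 10 degrees), then the closure, from -1 (fully open) to 1 (shut). In form: [[[tx, ty, tz], roll, jaw], ...]. A call has 1 to 10 rows; each row is the pose to reach, as a shift and turn from the pose commanded when the call began, along the tool's axes at that moment; what a row does not reach only later rows make up. A row lasts 1/8 s, in which the tool goes at most 62.5 mm and 10.7 degrees, less where a joint would pass 70% of its speed; a pose out of reach is approached as far as the arm can. A call with a gripper value outside its range is refused whole. The fingers move at their own pace and stop on an object; the grip force is fixed at half the most. Time passes only in rows, so rows that repeat a pose let the fingers close. It gives the time, the measured TCP pose, the force, the opening and the grip force at its end, in the units of the state.
- robot.get_obs(): the state, without advancing time (a new reading comes with each control period).
- robot.snapshot(name): name is "scene" or "side" or "wrist"; returns a dict with "image" (420x560x3 uint8, red, green, blue), "z_map" (420x560 float32, m along the optical axis (not along the pixel's ray), 0 where there is no reading), "mtx" (3x3 intrinsics, pixels), "D" ([k1, k2, p1, p2, k3] as OpenCV has them; the pictures are not rectified), "R" (3x3) and "t" (3): a world point X has camera coordinates R X + t. Camera axes: x right, y down, z forward; pixel columns grow to the right and rows downward; lengths in m; the calibration is good to about 2 mm. A picture is of the moment at which its call begins.
- robot.close_job(): hands the job in; it is judged then, once.
The state is a dict: "time": time; "joint_positions": joint angles; "qvel": joint speeds; "joint_torque": joint torques, N m; "tool_pos": TCP position; "ee_rot": TCP orientation; "wrist_force": force on the tool from outside, world axes, zero at the start; "wrist_torque": the same for the moment, N m; "width": finger opening in m; "finger_force": force on a finger pad.
Only numpy, scipy, OpenCV 4.12 (cv2) and the standard library are available. Lean on these libraries where they do the work, as an engineer would, in place of code of your own. Each camera call takes 0.05 s, during which the arm holds its last target. There are 200 camera calls.

## Working session

There is one attempt and no reset: what is moved stays moved. The work goes in short steps, Python scripts to look and compute and a tool call to move; the robot and the scene stay as the last step left them, time stands still between calls to the robot, and variables do not carry over. Pictures are saved under pics/ and viewed, at most 10 in all, crops included, and the job is handed in when it is done.

Besides the shell and the picture viewer there is one more tool, called as a command line: name --argument value ..., lists and objects as JSON in quotes. carry_out: Moves the arm, as the interface text tells. Its arguments: {"type":"object","properties":{"steps":{"type":"array","items":{"type":"array"}}},"required":["steps"]}

```bash
mkdir -p pics; ls; python3 - <<'E'
from bench import robot
import cv2,numpy as np
o=robot.get_obs();print({k:np.round(v,3) for k,v in o.items()})
for n in("scene","side"):
    s=robot.snapshot(n);cv2.imwrite(f"pics/{n}0.png",s["image"][...,::-1]);np.savez(f"{n}0.npz",**s)
    print(n,s["mtx"].round(1).tolist(),s["D"],(-s["R"].T@s["t"]).round(3))
E
```

```text
pics
{'time': np.float64(0.0), 'joint_positions': array([ 1.189,  0.088,  1.372, -0.   ,  1.684, -0.103]), 'qvel': array([-0.001,  0.004,  0.001, -0.   ,  0.002, -0.   ]), 'joint_torque': array([ 0.0000e+00, -3.4018e+01, -3.0243e+01,  7.2000e-02,  3.3000e-02,
       -0.0000e+00]), 'tool_pos': array([0.151, 0.528, 0.204]), 'ee_rot': array([-3.139, -0.   ,  2.863]), 'wrist_force': array([ 0.542, -0.308,  1.738]), 'wrist_torque': array([ 0.043, -0.073, -0.025]), 'finger_force': np.float64(0.0), 'width': np.float64(0.094)}
scene [[479.3, 0.0, 270.7], [0.0, 479.3, 202.9], [0.0, 0.0, 1.0]] [-0.15783122  0.          0.          0.          0.        ] [0.29  0.752 0.74 ]
side [[479.4, 0.0, 275.5], [0.0, 479.4, 202.7], [0.0, 0.0, 1.0]] [-0.00385771  0.          0.          0.          0.        ] [ 0.173 -0.474  0.493]
```

View pics/scene0.png

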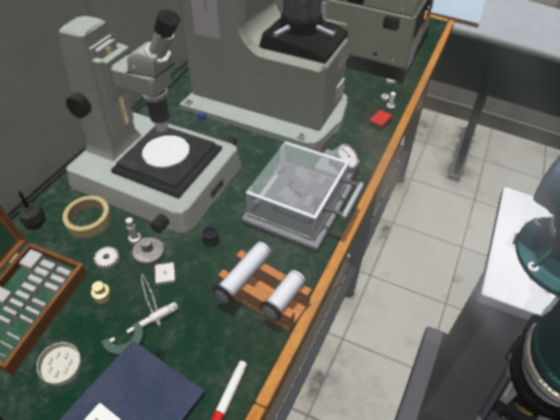

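View pics/side0.png

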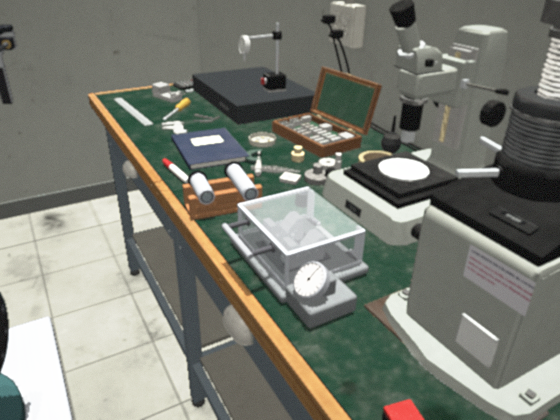

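The scene view shows the cradle around (265,285): the long barrel runs (265,248)–(222,295) in the far notch with its ring at the near-left end, and the short barrel runs (297,278)–(270,312). The closed hood is around (300,190), with its handle bar at about (350,205). The side view has the same things with the dial at (312,280). Next I'll project the pixels to world points.

```bash
cat > h.py <<'E'
import numpy as np,cv2
def cloud(s):
    h,w=s["z_map"].shape
    u,v=np.meshgrid(np.arange(w),np.arange(h))
    p=cv2.undistortPoints(np.stack([u,v],-1).reshape(-1,1,2).astype(float),s["mtx"],s["D"]).reshape(h,w,2)
    z=s["z_map"][...,None]
    X=(np.concatenate([p*z,z],-1)-s["t"])@s["R"]
    X[s["z_map"]==0]=np.nan
    return X
def ray(s,uv,z):
    p=cv2.undistortPoints(np.array(uv,float).reshape(-1,1,2),s["mtx"],s["D"]).reshape(-1,2)
    d=np.c_[p,np.ones(len(p))]@s["R"];c=-s["R"].T@s["t"]
    return c+d*((z-c[2])/d[:,2])[:,None]
def topdown(ss,x0,x1,y0,y1,k=800):
    im=np.zeros((int((x1-x0)*k),int((y1-y0)*k),3),np.uint8);zz=np.full(im.shape[:2],-1.)
    for s in ss:
        X=cloud(s).reshape(-1,3);c=s["image"].reshape(-1,3);m=np.isfinite(X).all(1)
        for p,q in zip(X[m],c[m]):
            i,j=int((x1-p[0])*k),int((y1-p[1])*k)
            if 0<=i<im.shape[0]-1 and 0<=j<im.shape[1]-1 and p[2]>zz[i,j]:
                zz[i:i+2,j:j+2]=p[2];im[i:i+2,j:j+2]=q[::-1]
    return im
E
python3 - <<'E'
from h import *
S=dict(np.load("scene0.npz"));T=dict(np.load("side0.npz"))
for n,s,pts in(("scene",S,[(243,272),(224,293),(265,248),(285,290),(350,205),(300,165),(210,237),(300,235)]),("side",T,[(200,187),(240,180),(290,215),(312,280),(260,260)])):
    X=cloud(s)
    for u,v in pts: print(n,u,v,X[v,u].round(3))
cv2.imwrite("pics/td.png",topdown([S,T],.2,.8,-.4,.4,800)[:, :])
E
```

```text
scene 243 272 [0.545 0.35  0.065]
scene 224 293 [0.553 0.401 0.065]
scene 265 248 [0.535 0.287 0.066]
scene 285 290 [0.465 0.35  0.064]
scene 350 205 [0.433 0.131 0.076]
scene 300 165 [0.561 0.079 0.086]
scene 210 237 [0.655 0.285 0.029]
scene 300 235 [0.504 0.2   0.024]
side 200 187 [0.459 0.326 0.062]
side 240 180 [0.541 0.318 0.062]
side 290 215 [0.539 0.118 0.084]
side 312 280 [ 0.491 -0.025  0.064]
side 260 260 [0.476 0.106 0.021]
```

View pics/td.png

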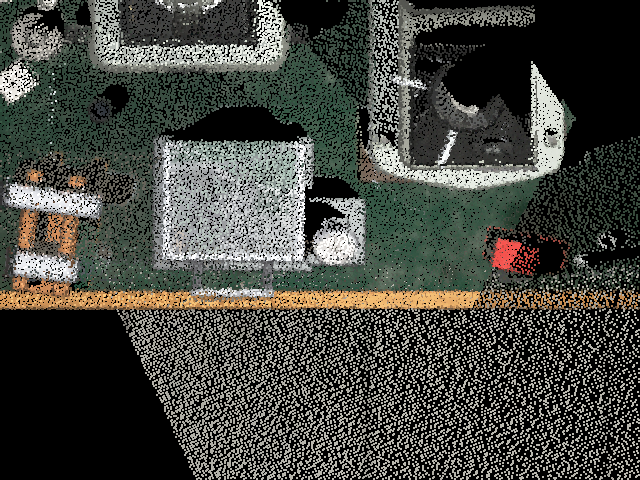

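Top-down map: the long barrel is in the +x notch at about (105..5, 198), with its ring beyond the left edge. The hood covers columns 155–312 and the handle bar is at row 293, columns 192–272. Next I'll get precise fits.

```bash
python3 - <<'E'
from h import *
S=dict(np.load("scene0.npz"));T=dict(np.load("side0.npz"))
def line(P,n):
    if len(P)<15: print(n,len(P));return
    vx,vy,x,y=cv2.fitLine(P[:,:2].astype(np.float32),cv2.DIST_HUBER,0,.01,.01).ravel()
    d=np.array([vx,vy]);d*=np.sign(d[1]);c=np.array([x,y]);t=(P[:,:2]-c)@d
    lo,hi=np.percentile(t,[1,99]);print(n,len(P),"ends",(c+lo*d).round(4),(c+hi*d).round(4),"len",round(hi-lo,4),"yaw(deg)",round(np.degrees(np.arctan2(-d[0],d[1])),2),"ztop",np.percentile(P[:,2],[5,50,95]).round(4))
for n,s in(("scene",S),("side",T)):
    X=cloud(s).reshape(-1,3);C=s["image"].reshape(-1,3).astype(int);x,y,z=X.T
    g=(np.ptp(C,axis=1)<40)
    line(X[g&(abs(x-.433)<.02)&(z>.068)&(z<.085)&(y>.0)&(y<.2)],n+" handle")
    for q,xc in(("long",.542),("short",.463)):
        b=g&(abs(x-xc)<.03)&(z>.055)&(z<.08)&(y>.24)&(y<.45)
        line(X[b],n+" "+q)
        w=b&(C.min(1)<70);line(X[w],n+" "+q+" dark")
        w=b&(z>.0625)&(C.min(1)>90);line(X[w],n+" "+q+" crest")
    line(X[(abs(x-.473)<.012)&(z>.077)&(z<.09)&(y>0)&(y<.22)],n+" hood top front")
    line(X[(x>.45)&(x<.72)&(abs(z-.018)<.005)&(y>0)&(y<.25)&g],n+" base")
    o=(C[:,0]>C[:,2]+50)&(x>.4)&(x<.65)&(z>.03)&(z<.056)&(y>.22)
    r=cv2.minAreaRect((X[o][:,:2]*1000).astype(np.float32));print("cradle",r)
    P=X[(x>.43)&(x<.7)&(z>.08)&(z<.09)&(y>0)&(y<.23)];r=cv2.minAreaRect((P[:,:2]*1000).astype(np.float32));print("hoodtop",r)
# tall obstacles
X=np.r_[cloud(S).reshape(-1,3),cloud(T).reshape(-1,3)];m=(X[:,2]>.03)&(X[:,0]>.66)&(X[:,1]>-.02)&(X[:,1]<.35)&(X[:,0]<1)
P=X[m];
for a in np.arange(.66,.95,.03):
    q=P[(P[:,0]>=a)&(P[:,0]<a+.03)];print(round(a,2),len(q),q.max(0).round(2) if len(q) else"",q.min(0).round(2) if len(q) else"")
E
```

```text
scene handle 265 ends [0.4347 0.0651] [0.4363 0.1615] len 0.0965 yaw(deg) -0.94 ztop [0.0723 0.0768 0.0793]
scene long 1080 ends [0.5384 0.2804] [0.5556 0.4026] len 0.1234 yaw(deg) -8.03 ztop [0.0572 0.0645 0.0683]
scene long dark 84 ends [0.571  0.3973] [0.5402 0.4022] len 0.0312 yaw(deg) 80.94 ztop [0.0565 0.0665 0.0704]
scene long crest 663 ends [0.5423 0.2798] [0.5578 0.3946] len 0.1159 yaw(deg) -7.7 ztop [0.063  0.0656 0.0681]
scene short 874 ends [0.4581 0.3098] [0.4709 0.3948] len 0.086 yaw(deg) -8.6 ztop [0.0566 0.0643 0.0687]
scene short dark 95 ends [0.4922 0.3898] [0.4549 0.3932] len 0.0375 yaw(deg) 84.84 ztop [0.0566 0.065  0.0706]
scene short crest 506 ends [0.4619 0.3093] [0.472  0.3868] len 0.0782 yaw(deg) -7.41 ztop [0.0629 0.0653 0.0681]
scene hood top front 383 ends [0.478  0.0272] [0.4796 0.1985] len 0.1713 yaw(deg) -0.55 ztop [0.0779 0.0848 0.0873]
scene base 1255 ends [0.4275 0.1422] [0.7137 0.2337] len 0.3005 yaw(deg) -72.27 ztop [0.0139 0.0184 0.0217]
cradle ((509.4777526855469, 341.90130615234375), (68.96400451660156, 151.79238891601562), 81.79057312011719)
ho
[... 1035 characters left out ...]
0.289 yaw(deg) -78.36 ztop [0.0136 0.0171 0.0222]
cradle ((510.6988220214844, 350.3509521484375), (97.6829833984375, 151.147705078125), 83.69234466552734)
hoodtop ((549.9589233398438, 107.6119155883789), (176.98873901367188, 149.1014862060547), 89.26628112792969)
0.66 21 [0.68 0.29 0.03] [0.66 0.26 0.03]
0.69 1497 [0.72 0.28 0.06] [0.71 0.06 0.03]
0.72 3338 [0.75 0.35 0.08] [0.72 0.01 0.03]
0.75 4224 [0.78 0.35 0.41] [0.75 0.01 0.03]
0.78 5035 [0.81 0.35 0.41] [0.78 0.05 0.03]
0.81 4598 [0.84 0.29 0.34] [0.81 0.05 0.03]
0.84 2479 [0.87 0.29 0.33] [0.84 0.05 0.03]
0.87 2009 [0.9  0.29 0.29] [0.87 0.05 0.03]
0.9 4009 [0.93 0.29 0.32] [0.9  0.03 0.03]
0.93 6690 [0.96 0.29 0.35] [0.93 0.06 0.03]
```

```bash
python3 - <<'E'
from h import *
S=dict(np.load("scene0.npz"));T=dict(np.load("side0.npz"))
X=np.r_[cloud(S).reshape(-1,3),cloud(T).reshape(-1,3)];X=X[np.isfinite(X).all(1)]
for z0,z1 in((.1,.2),(.2,.28),(.28,.45)):
  for y in np.arange(-.05,.4,.05):
    q=X[(X[:,2]>z0)&(X[:,2]<z1)&(X[:,1]>=y)&(X[:,1]<y+.05)&(X[:,0]>.45)&(X[:,0]<1)]
    print((z0,z1),y.round(2),len(q),q[:,0].min().round(3) if len(q) else"")
from bench import robot
o=robot.get_obs();psi=o["ee_rot"][2]
def to(p,yaw):
    d=np.array(p)-o["tool_pos"];c,s=np.cos(psi),np.sin(psi)
    print("tool",np.round([d[0]*c+d[1]*s,d[0]*s-d[1]*c,-d[2]],3),"turn10",round(-(np.radians(yaw)-psi)/np.radians(10),2))
to([.4354,.111,.18],89.2)
E
```

```text
(0.1, 0.2) -0.05 0 
(0.1, 0.2) 0.0 0 
(0.1, 0.2) 0.05 159 0.96
(0.1, 0.2) 0.1 1693 0.816
(0.1, 0.2) 0.15 2098 0.807
(0.1, 0.2) 0.2 846 0.943
(0.1, 0.2) 0.25 0 
(0.1, 0.2) 0.3 0 
(0.1, 0.2) 0.35 0 
(0.2, 0.28) -0.05 0 
(0.2, 0.28) 0.0 71 0.901
(0.2, 0.28) 0.05 260 0.903
(0.2, 0.28) 0.1 2736 0.805
(0.2, 0.28) 0.15 2287 0.803
(0.2, 0.28) 0.2 1223 0.904
(0.2, 0.28) 0.25 0 
(0.2, 0.28) 0.3 0 
(0.2, 0.28) 0.35 0 
(0.28, 0.45) -0.05 0 
(0.28, 0.45) 0.0 0 
(0.28, 0.45) 0.05 0 
(0.28, 0.45) 0.1 3024 0.758
(0.28, 0.45) 0.15 5680 0.751
(0.28, 0.45) 0.2 674 0.853
(0.28, 0.45) 0.25 0 
(0.28, 0.45) 0.3 0 
(0.28, 0.45) 0.35 0 
tool [-0.388 -0.323  0.024] turn10 7.48
```

carry_out --steps '[[[-0.05, -0.04, 0], 1, -1], [[-0.1, -0.08, 0], 2, -0.5], [[-0.15, -0.12, 0], 3, 0], [[-0.2, -0.165, 0], 4, 0.32], [[-0.25, -0.21, 0], 5, 0.32], [[-0.3, -0.25, 0], 6, 0.32], [[-0.345, -0.29, 0.01], 7, 0.32], [[-0.388, -0.323, 0.024], 7.48, 0.32], [[-0.388, -0.323, 0.024], 7.48, 0.32], [[-0.388, -0.323, 0.024], 7.48, 0.32]]'

```text
time: 1.35
tool_pos: [0.4351, 0.1114, 0.1809]
ee_rot: [-3.14, -0.001, 1.557]
wrist_force: [-0.4, 0.2, 0.6]
width: 0.0318
finger_force: 0.0
```

```bash
python3 - <<'E'
from bench import robot
import cv2,numpy as np
from h import *
s=robot.snapshot("wrist");cv2.imwrite("pics/w1.png",s["image"][...,::-1])
o=robot.get_obs();print(o["time"],o["tool_pos"],o["ee_rot"],o["wrist_force"],o["width"],o["joint_positions"].round(3))
X=cloud(s);g=(abs(X[...,0]-.435)<.03)&(X[...,2]>.065)&(X[...,2]<.085)&(abs(X[...,1]-.11)<.04)
P=X[g];print(len(P))
if len(P)>10: print(np.percentile(P,[2,50,98],axis=0).round(4))
E
```

```text
1.4 [0.43503982 0.11219087 0.18143057] [-3.14091061e+00 -7.46628750e-04  1.55818093e+00] [ 0.90169143  0.53043749 -0.12215359] 0.03173745305078881 [ 1.250e-01 -1.330e-01  1.634e+00  1.000e-03  1.641e+00  1.380e-01]
915
[[0.4303 0.071  0.0721]
 [0.4352 0.1141 0.0759]
 [0.4512 0.1494 0.0777]]
```

View pics/w1.png

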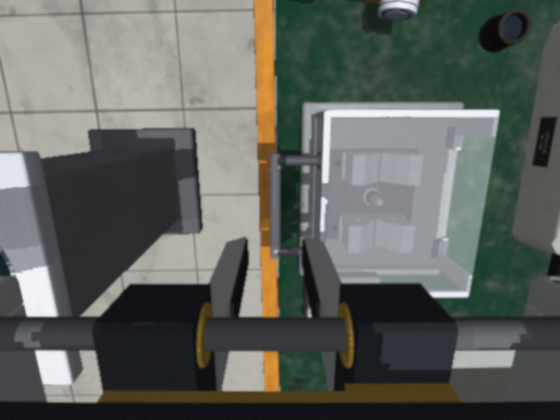

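The wrist view shows the bar at (274,155–255), centred between the open fingers, with the plunger visible at (373,198). Descending to grip.

carry_out --steps '[[[0, 0, 0.04], 0, 0.32], [[0, 0, 0.08], 0, 0.32], [[0, 0, 0.11], 0, 0.32], [[0, 0, 0.128], 0, 0.32], [[0, 0, 0.128], 0, 0.32], [[0, 0, 0.128], 0, 1], [[0, 0, 0.128], 0, 1], [[0, 0, 0.128], 0, 1], [[0, 0, 0.128], 0, 1]]'

```text
time: 2.52
tool_pos: [0.4349, 0.1119, 0.0546]
ee_rot: [-3.14, -0.001, 1.557]
wrist_force: [-4.5, 1.3, 5.8]
width: 0.0085
finger_force: 30.0
```

```bash
python3 - <<'E'
import numpy as np
for th in np.arange(0,1.46,.12).tolist()+[1.42]:
    x=-.192*np.cos(th)+.052*np.sin(th);z=.192*np.sin(th)+.052*np.cos(th)
    print(round(th,2),"dx",round(x+.192,4),"dz",round(z-.052,4))
E
```

```text
0.0 dx 0.0 dz 0.0
0.12 dx 0.0076 dz 0.0226
0.24 dx 0.0179 dz 0.0441
0.36 dx 0.0306 dz 0.0643
0.48 dx 0.0457 dz 0.0828
0.6 dx 0.0629 dz 0.0993
0.72 dx 0.0819 dz 0.1137
0.84 dx 0.1026 dz 0.1257
0.96 dx 0.1245 dz 0.1351
1.08 dx 0.1474 dz 0.1418
1.2 dx 0.1709 dz 0.1458
1.32 dx 0.1947 dz 0.1469
1.44 dx 0.2185 dz 0.1451
1.42 dx 0.2146 dz 0.1456
```

carry_out --steps '[[[0, 0.0035, -0.0115], 0, 1], [[0, 0.0076, -0.0226], 0, 1], [[0, 0.0125, -0.0335], 0, 1], [[0, 0.0179, -0.0441], 0, 1], [[0, 0.024, -0.0543], 0, 1], [[0, 0.0306, -0.0643], 0, 1], [[0, 0.0457, -0.0828], 0, 1], [[0, 0.0629, -0.0993], 0, 1], [[0, 0.0629, -0.0993], 0, 1]]'

```text
time: 3.65
tool_pos: [0.4987, 0.1112, 0.1574]
ee_rot: [3.141, -0.001, 1.558]
wrist_force: [-10.8, 2.5, 10.7]
width: 0.0092
finger_force: 30.0
```

carry_out --steps '[[[0, -0.002, -0.004], 0, 1], [[0, 0.017, -0.0184], 0, 1], [[0, 0.0377, -0.0304], 0, 1], [[0, 0.0596, -0.0398], 0, 1], [[0, 0.0825, -0.0465], 0, 1], [[0, 0.106, -0.0505], 0, 1], [[0, 0.106, -0.0505], 0, 1]]'

```text
time: 4.53
tool_pos: [0.6073, 0.1094, 0.2056]
ee_rot: [3.135, -0.001, 1.557]
wrist_force: [0.6, 2.4, 4.0]
width: 0.009
finger_force: 30.0
```

carry_out --steps '[[[0, 0.012, -0.001], 0, 1], [[0, 0.024, -0.001], 0, 1], [[0, 0.036, -0.0005], 0, 1], [[0, 0.046, 0], 0, 1], [[0, 0.046, 0], 0, 1]]'

```text
time: 5.15
tool_pos: [0.652, 0.1089, 0.204]
ee_rot: [3.138, -0.001, 1.557]
wrist_force: [1.4, 3.7, 4.1]
width: 0.0089
finger_force: 30.0
```

```bash
python3 - <<'E'
from bench import robot
import cv2,numpy as np
s=robot.snapshot("side");cv2.imwrite("pics/s2.png",s["image"][...,::-1])
o=robot.get_obs();print(o["time"],o["tool_pos"],o["wrist_force"])
E
```

```text
5.2 [0.65168123 0.10892499 0.2040417 ] [0.31895136 3.26487411 5.25698134]
```

View pics/s2.png

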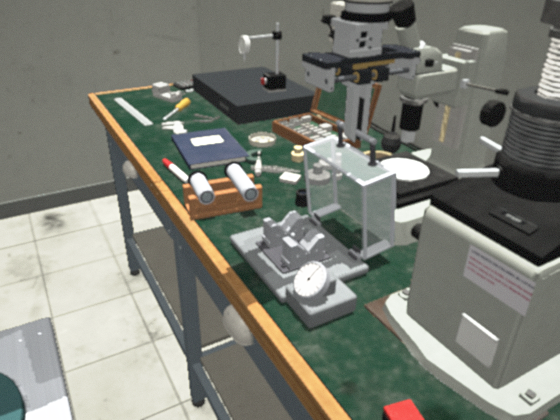

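The hood is nearly upright and the gripper still holds the bar at (360,150). Releasing so it falls onto its stop, then rising.

carry_out --steps '[[[0, 0, 0], 0, -1], [[0, 0, 0], 0, -1], [[0, 0, 0], 0, -1], [[0, 0, 0], 0, -1], [[0, 0, 0], 0, -1], [[0, 0, 0], 0, -1], [[0, 0, -0.025], 0, -1], [[0, 0, -0.05], 0, -1], [[0, -0.03, -0.055], 0, -1], [[0, -0.08, -0.055], 0, -1]]'

```text
time: 6.45
tool_pos: [0.5705, 0.1095, 0.2585]
ee_rot: [3.141, -0.0, 1.557]
wrist_force: [0.4, -0.1, 0.6]
width: 0.0939
finger_force: 0.0
```

```bash
python3 - <<'E'
from bench import robot
from h import *
s=robot.snapshot("side");cv2.imwrite("pics/s3.png",s["image"][...,::-1]);np.savez("side3.npz",**s)
o=robot.get_obs();print(o["time"],o["tool_pos"],o["ee_rot"],o["wrist_force"],o["width"])
X=cloud(s).reshape(-1,3)
P=X[(X[:,2]>.19)&(X[:,2]<.23)&(abs(X[:,0]-.68)<.05)&(abs(X[:,1]-.11)<.06)];print(len(P),np.percentile(P,[5,50,95],axis=0).round(4) if len(P) else"")
psi=o["ee_rot"][2]
def to(p,yaw):
    d=np.array(p)-o["tool_pos"];c,s=np.cos(psi),np.sin(psi)
    print("tool",np.round([d[0]*c+d[1]*s,d[0]*s-d[1]*c,-d[2]],3),"turn10",round(-(np.radians(yaw)-psi)/np.radians(10),2))
to([.5505,.3357,.15],82.3)
E
```

```text
6.5 [0.56273068 0.11005027 0.25761212] [-3.13377474e+00  1.49809068e-04  1.55865552e+00] [-2.88161797  0.84000191 -0.81883141] 0.09423180881756571
361 [[0.683  0.0575 0.1926]
 [0.6855 0.0968 0.2091]
 [0.6899 0.151  0.2134]]
tool [ 0.225 -0.015  0.108] turn10 0.7
```

View pics/s3.png

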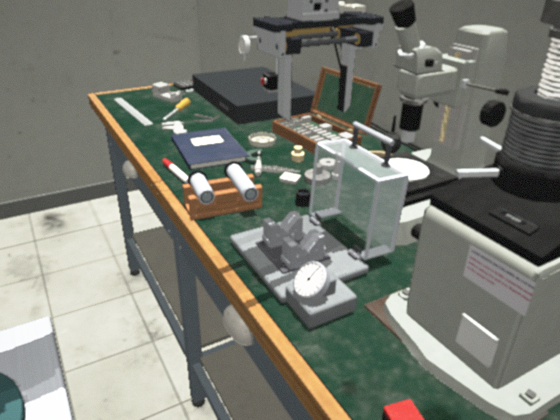

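The hood is fully open on its stop: handle measured at x 0.687, z top 0.213, against an expected 0.688 and 0.214. The vee block is free at (295,240). Now to above the long barrel.

carry_out --steps '[[[0.05, -0.006, 0.0], 0, -0.3], [[0.1, -0.012, 0.02], 0.35, -0.3], [[0.15, -0.017, 0.06], 0.7, -0.3], [[0.2, -0.0207, 0.1], 0.7, -0.3], [[0.2265, -0.0207, 0.109], 0.7, -0.3], [[0.2265, -0.0207, 0.109], 0.7, -0.3], [[0.2265, -0.0207, 0.109], 0.7, -0.3]]'

```text
time: 7.38
tool_pos: [0.5533, 0.3358, 0.1503]
ee_rot: [3.14, -0.0, 1.435]
wrist_force: [0.4, 0.6, 0.7]
width: 0.0611
finger_force: 0.0
```

```bash
python3 - <<'E'
from bench import robot
from h import *
s=robot.snapshot("wrist");cv2.imwrite("pics/w4.png",s["image"][...,::-1]);np.savez("w4.npz",**s)
o=robot.get_obs();print(o["time"],o["tool_pos"],o["ee_rot"],o["width"])
X=cloud(s).reshape(-1,3);C=s["image"].reshape(-1,3).astype(int)
b=(abs(X[:,0]-.55)<.035)&(X[:,2]>.0615)&(X[:,2]<.075)&(abs(X[:,1]-.34)<.08)
P=X[b];r=cv2.fitLine(P[:,:2].astype(np.float32),cv2.DIST_HUBER,0,.01,.01).ravel();print(len(P),r,np.percentile(P,[1,50,99],axis=0).round(4))
print("x of axis at tool y",r[2]+(o["tool_pos"][1]-r[3])*r[0]/r[1])
for a in(.33,.35,.37,.385): 
    q=P[abs(P[:,1]-a)<.006]; print(a,len(q),q[:,0].min().round(4) if len(q) else"",q[:,0].max().round(4) if len(q) else"")
E
```

```text
7.425 [0.55358037 0.33557041 0.15073189] [ 3.13961271e+00 -7.45695753e-04  1.43400188e+00] 0.06062334125991005
3602 [0.14036211 0.99010026 0.55268884 0.3435752 ] [[0.5353 0.2783 0.0616]
 [0.5525 0.3457 0.0649]
 [0.5724 0.3994 0.0699]]
x of axis at tool y 0.5515540318206907
0.33 322 0.5394 0.5628
0.35 352 0.542 0.5657
0.37 374 0.5435 0.5685
0.385 396 0.5457 0.5749
```

View pics/w4.png

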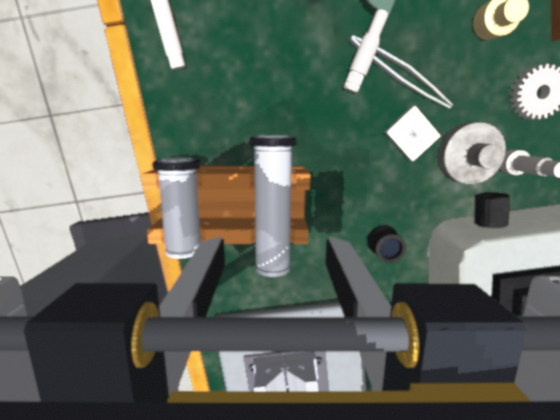

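The wrist view shows the long barrel at (272,135–272) with its ring at (272,140), midway between the fingers. The measured middle is (0.5517, 0.336), so I only need a 2 mm shift.

carry_out --steps '[[[0, -0.002, 0.04], 0, -0.3], [[0, -0.002, 0.08], 0, -0.3], [[0, -0.002, 0.105], 0, -0.3], [[0, -0.002, 0.119], 0, -0.3], [[0, -0.002, 0.119], 0, -0.3], [[0, -0.002, 0.119], 0, 1], [[0, -0.002, 0.119], 0, 1], [[0, -0.002, 0.119], 0, 1], [[0, -0.002, 0.119], 0, 1]]'

```text
time: 8.55
tool_pos: [0.5515, 0.337, 0.0312]
ee_rot: [3.14, -0.001, 1.435]
wrist_force: [1.1, -0.2, 1.7]
width: 0.031
finger_force: 30.0
```

carry_out --steps '[[[0, 0, -0.01], 0, 1], [[0, 0, -0.03], 0, 1], [[0, 0, -0.06], 0, 1], [[0, 0, -0.1], 0, 1], [[0, 0, -0.12], 0, 1], [[0, 0, -0.12], 0, 1]]'

```text
time: 9.3
tool_pos: [0.5521, 0.3375, 0.1543]
ee_rot: [3.136, -0.004, 1.435]
wrist_force: [0.4, 0.0, -1.8]
width: 0.0311
finger_force: 30.0
```

```bash
python3 - <<'E'
from bench import robot
from h import *
S=robot.snapshot("scene");W=robot.snapshot("wrist");T=dict(np.load("side3.npz"));W0=dict(np.load("w4.npz"))
o=robot.get_obs();print({k:np.round(o[k],4) for k in("time","tool_pos","ee_rot","wrist_force","width")})
a=np.radians(-.8);R=np.array([[np.cos(a),np.sin(a)],[-np.sin(a),np.cos(a)]])
for n,s in(("scene",S),("side",T),("wrist",W),("wrist0",W0)):
    X=cloud(s).reshape(-1,3);X=X[np.isfinite(X).all(1)]
    g=(X[:,:2]-[.539,.1095])@R.T;z=X[:,2]
    m=(abs(g[:,0])<.05)&(abs(g[:,1])<.056)&(z>.062)&(z<.072);P=g[m];print(n,"tops",len(P),np.percentile(P,[1,99],axis=0).round(4).tolist() if len(P)>5 else"")
    f=(abs(g[:,0])<.02)&(abs(g[:,1])<.047)&(abs(g[:,1])>.022)&(z>.044)&(z<.064)
    q=g[f];zz=z[f]
    fr=q[:,0]<-.004;re=q[:,0]>.004
    # flank: z=.045+|x| ; offset estimates
    if len(q)>20: print("  front x0",np.median(q[fr][:,0]+(zz[fr]-.045)).round(4),fr.sum(),"rear x0",np.median(q[re][:,0]-(zz[re]-.045)).round(4),re.sum())
    b=(abs(g[:,0])<.12)&(g[:,1]<.12)&(g[:,1]>.05)&(abs(z-.018)<.003)
    if b.sum()>20: print("  base +y edge",np.percentile(g[b][:,1],98).round(4),b.sum(),"x",np.percentile(g[b][:,0],[1,99]).round(4))
E
```

```text
{'time': np.float64(9.4), 'tool_pos': array([0.5505, 0.3366, 0.1502]), 'ee_rot': array([-3.1412e+00,  2.0000e-04,  1.4352e+00]), 'wrist_force': array([ 0.734 , -0.3326, -2.8681]), 'width': np.float64(0.0318)}
scene tops 269 [[-0.0321, -0.0467], [0.0321, 0.0491]]
  front x0 0.0012 86 rear x0 -0.0006 77
  base +y edge 0.0993 1065 x [-0.0757  0.0529]
side tops 376 [[-0.032, -0.0503], [0.0323, 0.0458]]
  front x0 0.0002 31 rear x0 0.0011 259
  base +y edge 0.093 540 x [-0.0753  0.0864]
wrist tops 294 [[-0.0317, 0.0353], [0.0316, 0.0486]]
  front x0 0.0 181 rear x0 -0.0004 211
  base +y edge 0.097 111 x [-0.065   0.0319]
wrist0 tops 301 [[-0.0315, 0.0363], [0.0316, 0.0485]]
  front x0 0.0001 226 rear x0 -0.0004 207
  base +y edge 0.0971 692 x [-0.0737  0.0692]
```

carry_out --steps '[[[-0.03, 0.0025, 0], 0, 1], [[-0.07, 0.006, 0], -0.2, 1], [[-0.11, 0.009, 0], -0.4, 1], [[-0.15, 0.0125, 0], -0.6, 1], [[-0.19, 0.0155, 0], -0.7, 1], [[-0.215, 0.0175, 0], -0.7, 1], [[-0.2267, 0.0183, 0], -0.7, 1], [[-0.2267, 0.0183, 0], -0.7, 1], [[-0.2267, 0.0183, 0], -0.7, 1]]'

```text
time: 10.52
tool_pos: [0.5381, 0.1105, 0.1499]
ee_rot: [-3.141, -0.001, 1.558]
wrist_force: [0.0, 0.3, -2.0]
width: 0.0311
finger_force: 30.0
```

```bash
python3 - <<'E'
from bench import robot
from h import *
T=robot.snapshot("side");S=robot.snapshot("scene")
o=robot.get_obs();print({k:np.round(o[k],4) for k in("time","tool_pos","ee_rot","wrist_force","width")})
cv2.imwrite("pics/s5.png",np.hstack([cv2.resize(S["image"][80:300,180:440],None,fx=1.5,fy=1.5),cv2.resize(T["image"][100:320,180:440],None,fx=1.5,fy=1.5)])[...,::-1])
a=np.radians(-.8);R=np.array([[np.cos(a),np.sin(a)],[-np.sin(a),np.cos(a)]])
for n,s in(("scene",S),("side",T)):
    X=cloud(s).reshape(-1,3);C=s["image"].reshape(-1,3)[np.isfinite(X).all(1)];X=X[np.isfinite(X).all(1)]
    g=(X[:,:2]-[.539,.1095])@R.T;z=X[:,2]
    m=(abs(g[:,0])<.022)&(abs(g[:,1])<.08)&(abs(g[:,1])>.012)&(z>.149)&(z<.192)
    P=np.c_[g,z][m];print(n,len(P),np.percentile(P[:,1],[.5,99.5]).round(4))
    for y in(-.05,-.035,-.02,.02,.035,.05):
        q=P[abs(P[:,1]-y)<.006]
        if len(q): print("  ",y,"ztop",np.percentile(q[:,2],96).round(4),"xmid",np.median(q[q[:,2]>q[:,2].max()-.004][:,0]).round(4))
E
```

```text
{'time': np.float64(10.625), 'tool_pos': array([0.5382, 0.1106, 0.1501]), 'ee_rot': array([-3.1413e+00, -4.0000e-04,  1.5587e+00]), 'wrist_force': array([-0.0871, -0.2444, -1.6382]), 'width': np.float64(0.0311)}
scene 750 [-0.0555  0.068 ]
   -0.05 ztop 0.1829 xmid 0.0054
   -0.035 ztop 0.1848 xmid 0.0034
   -0.02 ztop 0.186 xmid 0.0012
   0.02 ztop 0.1858 xmid 0.0193
   0.035 ztop 0.1853 xmid -0.0036
   0.05 ztop 0.1861 xmid -0.0019
side 894 [-0.0625  0.062 ]
   -0.05 ztop 0.1842 xmid -0.0035
   -0.035 ztop 0.184 xmid -0.0035
   -0.02 ztop 0.1841 xmid -0.0039
   0.02 ztop 0.1842 xmid 0.0041
   0.035 ztop 0.1779 xmid 0.0072
   0.05 ztop 0.1828 xmid -0.0087
```

View pics/s5.png

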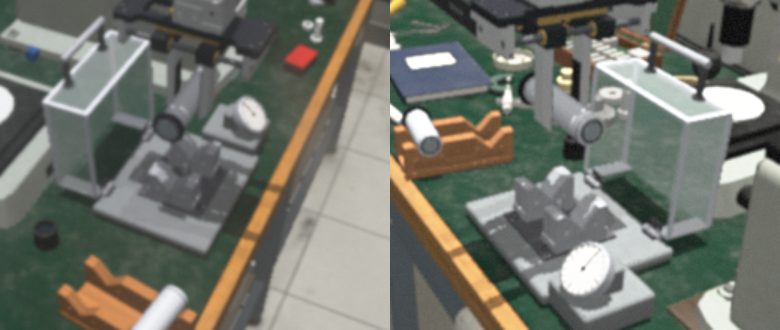

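The barrel hangs level above the vee block, centred, with its ring at the +y end. Lowering to just above the plunger, then in small steps.

carry_out --steps '[[[0, 0.0005, 0.03], 0, 1], [[0, 0.0005, 0.06], 0, 1], [[0, 0.0005, 0.08], 0, 1], [[0, 0.0005, 0.088], 0, 1], [[0, 0.0005, 0.092], 0, 1], [[0, 0.0005, 0.095], 0, 1], [[0, 0.0005, 0.095], 0, 1], [[0, 0.0005, 0.095], 0, 1]]'

```text
time: 11.62
tool_pos: [0.5392, 0.1096, 0.0559]
ee_rot: [3.14, -0.0, 1.557]
wrist_force: [-0.4, 0.2, -1.9]
width: 0.0311
finger_force: 30.0
```

carry_out --steps '[[[0, 0, 0.001], 0, 1], [[0, 0, 0.002], 0, 1], [[0, 0, 0.003], 0, 1], [[0, 0, 0.004], 0, 1], [[0, 0, 0.005], 0, 1], [[0, 0, 0.006], 0, 1], [[0, 0, 0.006], 0, 1], [[0, 0, 0.006], 0, 1]]'

```text
time: 12.62
tool_pos: [0.5389, 0.1096, 0.0496]
ee_rot: [3.141, -0.0, 1.557]
wrist_force: [-0.8, -0.1, 2.0]
width: 0.0313
finger_force: 30.0
```

carry_out --steps '[[[0, 0, 0.0005], 0, 1], [[0, 0, 0.001], 0, 1], [[0, 0, 0.0015], 0, 1], [[0, 0, 0.002], 0, 1], [[0, 0, 0.002], 0, 1], [[0, 0, 0.002], 0, 1]]'

```text
time: 13.38
tool_pos: [0.539, 0.1095, 0.0492]
ee_rot: [3.14, 0.0, 1.558]
wrist_force: [-3.2, -0.0, 9.4]
width: 0.0312
finger_force: 30.0
```

carry_out --steps '[[[0, -0.0004, 0.0003], 0, 1], [[0, -0.0007, 0.0007], 0, 1], [[0, -0.0007, 0.001], 0, 1], [[0, -0.0007, 0.001], 0, 1], [[0, -0.0007, 0.001], 0, 1]]'

```text
time: 14.0
tool_pos: [0.539, 0.1096, 0.0492]
ee_rot: [3.139, -0.0, 1.558]
wrist_force: [-4.1, -0.9, 12.1]
width: 0.0314
finger_force: 30.0
```

carry_out --steps '[[[0, -0.0006, 0.0003], 0, 1], [[0, -0.0012, 0.0006], 0, 1], [[0, -0.0012, 0.0006], 0, 1], [[0, -0.0012, 0.0006], 0, 1], [[0, -0.0012, 0.0006], 0, 1]]'

```text
time: 14.62
tool_pos: [0.539, 0.1096, 0.0491]
ee_rot: [3.136, -0.0, 1.558]
wrist_force: [-2.6, -1.2, 11.6]
width: 0.0314
finger_force: 30.0
```

```bash
python3 - <<'E'
from bench import robot
from h import *
T=robot.snapshot("side");S=robot.snapshot("scene")
o=robot.get_obs();print({k:np.round(o[k],4) for k in("time","tool_pos","ee_rot","wrist_force","wrist_torque","width")})
cv2.imwrite("pics/s6.png",np.hstack([cv2.resize(S["image"][100:300,220:420],None,fx=2,fy=2),cv2.resize(T["image"][150:350,200:400],None,fx=2,fy=2)])[...,::-1])
a=np.radians(-.8);R=np.array([[np.cos(a),np.sin(a)],[-np.sin(a),np.cos(a)]])
for n,s in(("scene",S),("side",T)):
    X=cloud(s).reshape(-1,3);X=X[np.isfinite(X).all(1)]
    g=(X[:,:2]-[.539,.1095])@R.T;z=X[:,2]
    m=(abs(g[:,0])<.02)&(abs(g[:,1])<.08)&(abs(g[:,1])>.012)&(z>.07)&(z<.092)
    P=np.c_[g,z][m];print(n,len(P),np.percentile(P[:,1],[.5,99.5]).round(4))
    for y in(-.05,-.035,.02,.035,.05):
        q=P[abs(P[:,1]-y)<.006]
        if len(q): print("  ",y,"ztop",np.percentile(q[:,2],96).round(4))
E
```

```text
{'time': np.float64(14.725), 'tool_pos': array([0.539 , 0.1096, 0.0491]), 'ee_rot': array([ 3.1358e+00, -1.0000e-04,  1.5577e+00]), 'wrist_force': array([-2.555 , -1.2046, 12.1208]), 'wrist_torque': array([-0.2503,  0.4211,  0.1471]), 'width': np.float64(0.0309)}
scene 484 [-0.0547  0.067 ]
   -0.05 ztop 0.0785
   -0.035 ztop 0.0843
   0.02 ztop 0.0863
   0.035 ztop 0.0862
   0.05 ztop 0.0868
side 562 [-0.0633  0.0605]
   -0.05 ztop 0.0835
   -0.035 ztop 0.0837
   0.02 ztop 0.0839
   0.035 ztop 0.0776
   0.05 ztop 0.0859
```

View pics/s6.png

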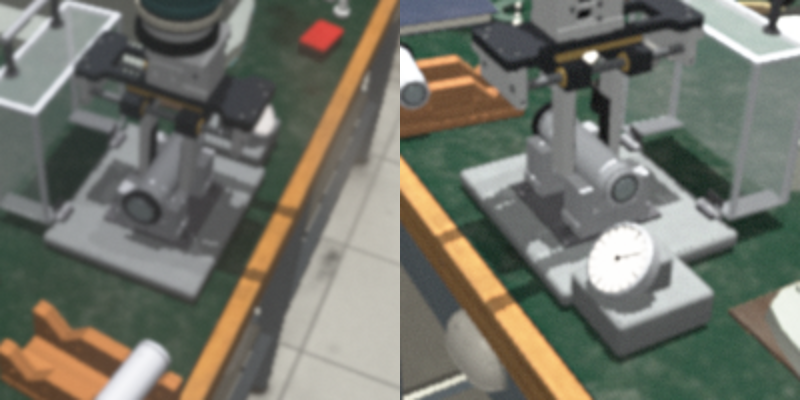

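The barrel lies in the vee with the ring outside at the +y end (140,207 in the left half) and the tube sticking out at the dial end (622,188 in the right half). I'll raise the push slightly towards 15 N.

carry_out --steps '[[[0, -0.0003, 0.0004], 0, 1], [[0, -0.0003, 0.0008], 0, 1], [[0, -0.0003, 0.0008], 0, 1], [[0, -0.0003, 0.0008], 0, 1], [[0, -0.0003, 0.0008], 0, 1], [[0, -0.0003, 0.0008], 0, 1]]'

```text
time: 15.48
tool_pos: [0.539, 0.1096, 0.0491]
ee_rot: [3.135, -0.0, 1.558]
wrist_force: [-3.4, -1.1, 14.3]
width: 0.0312
finger_force: 30.0
```

```bash
python3 - <<'E'
from bench import robot
robot.snapshot("side");robot.snapshot("side");robot.snapshot("side")
o=robot.get_obs();print(o["time"],o["tool_pos"],o["wrist_force"],o["finger_force"])
if 11.5<o["wrist_force"][2]<18: print(robot.close_job())
E
```

```text
15.625 [0.5389915  0.10959609 0.04904416] [-2.30162924 -1.30588492 13.97911679] 30.006127059459686
the job is handed in; nothing more can be done
None
```

I handed the job in at 15.6 s: the hood is fully open on its stop, and the long barrel is centred in the vee with its ring clear outside. The gripper is still pressing it home with about 14 N, and I did not touch the short barrel, the loupe or the gauge block.

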